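Snap the back cover onto a wall clock and lock it

ROBOT

A 7-joint arm with a two-finger parallel gripper is mounted at the origin on the work surface. World frame = base frame: x ahead of the robot, y to its left, z up, the work surface at z = 0. Lengths are in m, angles in rad, forces in N, time in s.
With the tool pointing down it reaches from about 0.4 to 0.85 m from the base axis. Payload 4.5 kg.
Tool frame: the origin (TCP) lies on the centre line of the jaws, within the pads' length; the fingertips stand 14 mm ahead of it and the grasp point (between the pads) lies 5 mm behind it (nose_length is the distance from the TCP to the fingertips, in m); x points along the fingers, y is the direction in which the jaws open and shut, and the axes are right-handed (so a half turn about x gives the same grasp; the last joint's range is limited). The gripper opens to 88 mm and grips with 3 to 60 N. Pads are 18 mm wide; open, the fingers measure 123 mm over their backs; the gripper's body (75 mm by 187 mm) begins 45 mm behind the grasp point.
Start: joints at [-1.102, 0.689, -0.195, 1.565, 0.157, 0.902, -0.215], TCP at [0.263, 0.567, 0.253] pointing down, gripper open.
Joint ranges: [-3.01, 3.01], [-0.46, 2.08], [-1.47, 1.51], [0.13, 2.56], [-1, 4.14], [0.04, 2.09], [-2.66, 2.66]. Speed limits (rad/s): [2.57, 2.57, 3.14, 3.14, 3.14, 3.14, 3.14].

INTERFACE

Orientations are given as a unit quaternion [x, y, z, w].
In Python, from plant import get_state, snapshot, camera_params, finish_job, boxes_of, silhouettes, spot_point, nose_length gives the robot as it stands.
- The arm moves only by the tool apply_moves, never from a script. Its arguments are lists of equal length, an entry for each row: "delta_pos": the shift along the tool's x, y, z in cm, a list of three; "yaw": the turn about the tool's x in rad; "gripper": the opening in per cent of the stroke, from 0 (shut) to 100 (fully open). A call has 1 to 10 rows; each row is the pose to reach, as a shift and turn from the pose measured when the call began, along the tool's axes at that moment; what a row does not reach only later rows make up. A row lasts 1/12 s, in which the tool goes at most 41.7 mm and 7.16 degrees, less where a joint would pass 70% of its speed; a pose out of reach is approached as far as the arm can. A call with a gripper value outside its range is refused whole. The fingers move at their own pace and stop on an object; "force" is the grip in N (left out, the last holds). Time passes only in rows, so rows that repeat a pose let the fingers close. It gives the time, the measured TCP pose, the force and the opening at its end, in the units of the state.
- get_state(): the state, without advancing time (a new reading comes with each control period).
- snapshot(name): name is "scene" or "side" or "wrist"; returns the picture (420x560x3 uint8, red, green, blue); there is no depth.
- camera_params(name): a dict with "fovy" (degrees; the focal length in pixels is half the picture's height over the tangent of half this angle, whatever the lens; pixels are square), "cx", "cy" (the principal point, pixels), "position" and "orientation" of the camera in the world. Camera axes: x right, y down, z forward; pixel columns grow to the right and rows downward; lengths in m; the calibration is good to about 2 mm. A picture is of the moment at which its call begins: read the wrist's pose just before it. camera_params takes no time and is no camera call; for the wrist camera it gives the pose at the moment of the call.
- finish_job(): hands the job in, once; it reports no verdict.
Trained networks look in the newest picture that a camera, given by its name, has taken for a name from the list of things; names that differ only in an ending like _2 or _b are one class to them, and where a whole thing is asked for, a point or a joint stands for the part that bears it (a point fixed in the world has none). Each returns a list of dicts, best first, with "score" (0 to 1); they miss things now and then, are a little off and sometimes report something else, mostly with a low value. They report only what shows in the picture. A call takes as long as a camera call. They do not tell look-alikes from the thing itself.
- boxes_of(thing, camera): "bbox" ([left, top, width, height] in pixels, round what is visible of it).
- silhouettes(thing, camera): "mask" (420x560 bool, what is visible of it) and "bbox" ([left, top, width, height] in pixels, round what is visible of it).
- spot_point(thing, camera): "pixel" ([column, row] in pixels: a listed point, or the origin of a listed thing).
The state is a dict: "clock": time; "q": joint angles; "qd": joint speeds; "joint_torque": joint torques, N m; "tool_pos": TCP position; "eef_rot": TCP orientation; "contact_force": force on the tool from outside, world axes, zero at the start; "moment": the same for the moment, N m; "opening": opening from 0.0 (shut) to 1.0 (fully open).
Only numpy, scipy, OpenCV 4.12 (cv2) and the standard library are available. Lean on these libraries where they do the work, as an engineer would, in place of code of your own. Each camera call takes 0.05 s, during which the arm holds its last target.

TASK

Finish closing the wall clock that lies face down on the counter: lift the seating tool off its cork mat, set its blue foot centrally and squarely on the loose white cover and press steadily (no hammering, no bare fingers on the cover) until the cover clicks fully home. Then stand the tool upright back on the middle of its mat, and last of all turn the orange lock knob clockwise until it clicks past its detent and rests at the white dot, and let go. Leave the tin, mug and screwdriver where they are.

Things in the scene. Friction and masses are not known exactly. Their poses are not given: they have to be found in the camera images.
- clock: Round green wall clock, face down in a round wooden cradle fixed to the counter (250 mm across at the cradle, 226 mm at the green case). Its flat back is 60 mm above the counter. Origin: centre of the underside, on the counter; z up. The white cover's centre lies at y = +45 mm and the orange knob's axis at y = -65 mm in the clock's frame, both at x = 0; a brass hanging loop sticks out of the rim at its +x. It is turned up to 0.9 rad either way.
- cover: White plastic clip-in cover, a disc 84 mm across with a flat top, in a black collar 100 mm across on the clock's back. Origin: centre of its underside; its top is 16 mm above that; z up. Loose, its top is 73 mm above the counter; fully home it is 63 mm above it, 2 mm above the thin flat collar. Pressed off centre it rocks on its seat.
- cover_top (a point): Centre of the cover's top face; z up.
- cover_travel (a joint): How far the cover has been pressed down, m: about 0 loose, 0.010 fully home against a hard stop. It resists with about 15 N at first, then less and less; past 5 mm it snaps home by itself and stays; let go before that it springs back up.
- press_tool: Seating tool, standing upright on the mat: a blue plastic foot 60 mm across and 20 mm high with a square light-wood handle 30 x 30 mm on its middle, whose top is 97 mm above the foot's underside; 0.18 to 0.35 kg. Origin: centre of the foot's underside (the pressing face); z up along the handle; x and y square to the handle's sides.
- mat: Round cork mat, 124 mm across, 6 mm thick, fixed to the counter. Origin: centre of its underside, on the counter. Lies on the left or right of the clock, with the tin on the other side.
- lock_knob (a joint): Angle of the orange lock knob, rad: about 0 unlocked (its white line at the red dot), about 1.2 locked (white line at the white dot); grows clockwise as seen from above. A spring detent resists with about 0.15 N m at first, less towards half way (0.6), then pulls it on to the hard stop at 1.2, where it stays; let go before half way it springs back.
- knob_grip (a point): Point on the knob's axis, 88 mm above the counter, at the height to grip. The knob's grip is an upright orange bar 60 mm long, 16 mm thick and 30 mm high, from 70 to 100 mm above the counter; x of this point runs along the bar towards the end with the white line, and turns with it; z up.
- tin: Bystander: round yellow tin with a brass lid, 100 mm across, 69 mm high. Origin: centre of its underside.
- mug: Bystander: blue mug, 76 mm across, 85 mm high. Origin: centre of its underside.
- screwdriver: Bystander: screwdriver with a red handle, 180 mm long, lying beyond the clock. Origin: on its underside, near its middle.
Mind the look-alikes: they are no part of the job. What is meant by the press_tool is not pink or yellow, and is the larger of those in its own colour.

How it is judged:
By the outcome, as a careful person would: the job done as asked, in the order asked, and still so for the second after the job is handed in, with the robot touching nothing.
It also fails if it takes over 67 s, if anything falls off the work surface, if the arm or the gripper's body presses on something with over 40 N, if the wrist force passes 120 N, or if a joint passes its speed limit or range.

## Working session

There is one attempt and no reset: what is moved stays moved. The work goes in short steps, Python scripts to look and compute and a tool call to move; the robot and the scene stay as the last step left them, time stands still between calls to the robot, and variables do not carry over. Pictures are saved under pics/ and viewed, and the job is handed in when it is done.

Besides the shell and the picture viewer there is one more tool, called after "Call:" in YAML: its name, and indented under it one key for each argument. apply_moves: Moves the arm, as the interface text tells. Its arguments: {"type":"object","properties":{"delta_pos":{"type":"array"},"yaw":{"type":"array"},"gripper":{"type":"array"},"force":{"type":"number"}},"required":["delta_pos","yaw","gripper"]}

```bash
mkdir -p pics; ls
cat > h.py <<'E'
import numpy as np, cv2
from scipy.spatial.transform import Rotation as R
from plant import *
def ray(cam,px,p=None):
    p=p or camera_params(cam); f=210/np.tan(np.radians(p["fovy"])/2)
    d=R.from_quat(p["orientation"]).apply([(px[0]-p["cx"])/f,(px[1]-p["cy"])/f,1.0])
    return np.array(p["position"]),d
def at(cam,px,z,p=None):
    o,d=ray(cam,px,p); return o+d*(z-o[2])/d[2]
def proj(cam,X,p=None):
    p=p or camera_params(cam); f=210/np.tan(np.radians(p["fovy"])/2)
    c=R.from_quat(p["orientation"]).inv().apply(np.array(X)-p["position"])
    return np.array([p["cx"]+f*c[...,0]/c[...,2],p["cy"]+f*c[...,1]/c[...,2]]).T
def save(im,n): cv2.imwrite("pics/"+n,im[:,:,::-1])
E
python3 - <<'E'
from h import *
print(get_state()); print(nose_length if not callable(nose_length) else nose_length())
for c in("scene","side","wrist"):
    save(snapshot(c),c+"0.png"); print(c,camera_params(c))
E
```

```text
pics
{'clock': 0.0, 'q': array([-1.10215757,  0.68998282, -0.19451742,  1.5663598 ,  0.15729349,
        0.90250015, -0.21508786]), 'qd': array([ 1.58315390e-03, -2.68719001e-04, -5.28724264e-04,  1.06217484e-03,
       -9.51432483e-05,  6.08738078e-05, -6.08572680e-04]), 'joint_torque': array([ 5.86418969e-05, -5.27566767e+01, -1.26697853e+00, -1.53431368e+01,
       -5.26904664e-02,  6.51026436e-03,  1.57522659e-04]), 'tool_pos': array([0.26307084, 0.56625673, 0.25190663]), 'eef_rot': array([ 0.15184678,  0.69056363, -0.15314673,  0.69036983]), 'contact_force': array([ 0.32438272,  0.36779463, -0.44420361]), 'moment': array([-0.01344925,  0.00752358, -0.02714961]), 'opening': 1.0003806577905134}
0.014
scene {'fovy': 44.99685461867705, 'cx': 275.8419882140197, 'cy': 211.65666379401907, 'position': array([0.84271112, 0.66070808, 1.20327055]), 'orientation': array([ 0.25437445,  0.92864492, -0.26174508, -0.06634576])}
side {'fovy': 47.50339778111983, 'cx': 270.523329434066, 'cy': 215.4199945308021, 'position': array([ 0.25431868, -0.77285552,  0.59496076]), 'orientation': array([ 0.85861683, -0.14047261,  0.07405449, -0.4874018 ])}
wrist {'fovy': 64.69228520612485, 'cx': 278.8552994329247, 'cy': 207.4661843930679, 'position': array([0.18441142, 0.60243793, 0.38290411]), 'orientation': array([0.83108534, 0.53110067, 0.0886237 , 0.13919436])}
```

View pics/scene0.png

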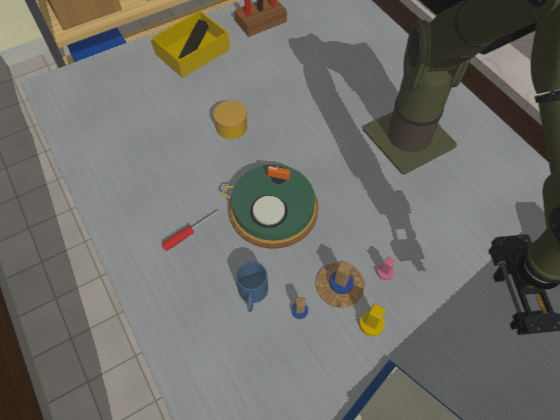

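View pics/side0.png

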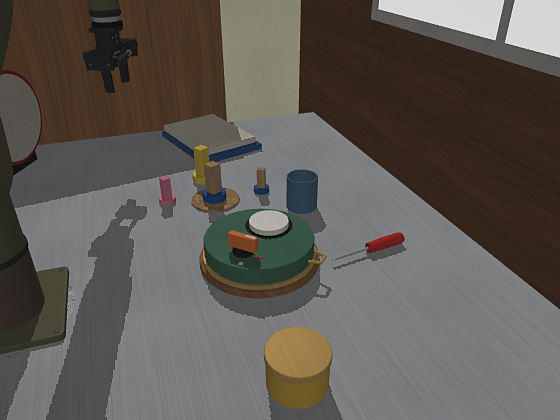

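View pics/wrist0.png

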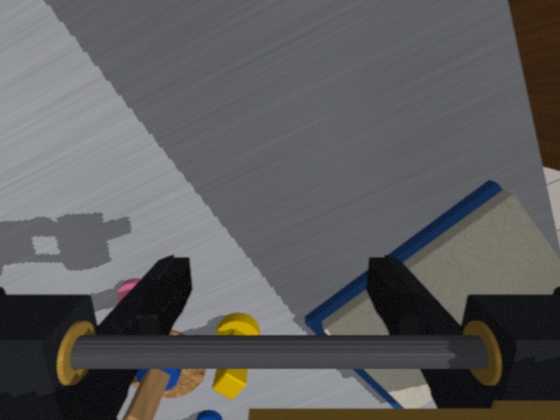

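Candidates for the press_tool in the scene picture are blue/wood on the mat (342,278), small blue (300,308), pink (387,268) and yellow (373,320). The tool is the larger blue one, on the mat. I'll check that in a crop and measure.

Run:
```python
from h import *
im={c:cv2.imread(f"pics/{c}0.png")[:,:,::-1] for c in("scene","side")}
a=cv2.resize(im["scene"][235:345,270:410],None,fx=5,fy=5,interpolation=cv2.INTER_CUBIC)
save(a,"crop1.png")
a=cv2.resize(im["scene"][150:260,210:330],None,fx=5,fy=5,interpolation=cv2.INTER_CUBIC); save(a,"crop2.png")
a=cv2.resize(im["side"][150:300,150:340],None,fx=4,fy=4,interpolation=cv2.INTER_CUBIC); save(a,"crop3.png")
for c in("scene","side"):
    for t,z in(("clock",0),("cover_top",.073),("knob_grip",.088),("press_tool",.006),("mat",0),("tin",0),("mug",0),("screwdriver",0)):
        try:
            for d in spot_point(t,c)[:4]:
                print(c,t,round(d["score"],2),np.round(d["pixel"],1),np.round(at(c,d["pixel"],z),4))
        except Exception as e: print(t,e)
```

```text
scene clock 0.81 [272.1 209.7] [0.4873 0.0126 0.    ]
scene cover_top 0.68 [268.1 209.6] [0.5177 0.0463 0.073 ]
scene knob_grip 0.78 [277.7 172.7] [ 0.4412 -0.0336  0.088 ]
scene press_tool 0.96 [367.6 324.6] [0.4548 0.4178 0.006 ]
scene press_tool 0.82 [300.7 309.7] [0.5745 0.3026 0.006 ]
scene press_tool 0.61 [339.1 281.7] [0.4509 0.2891 0.006 ]
scene press_tool 0.6 [386.3 274.1] [0.3351 0.3335 0.006 ]
scene mat 0.66 [340.7 285.1] [0.4507 0.2971 0.    ]
scene mat 0.54 [339.1 284. ] [0.4525 0.2925 0.    ]
scene tin 0.91 [232.9 129.7] [ 0.4452 -0.2995  0.    ]
scene mug 0.6 [252.3 290. ] [0.6511 0.1936 0.    ]
scene mug 0.59 [270.5 207.7] [0.4878 0.0047 0.    ]
scene screwdriver 0.69 [188.5 234.4] [ 0.7214 -0.0357  0.    ]
side clock 0.83 [259.6 260.2] [0.4811 0.006  0.    ]
side cover_top 0.82 [269.3 220.2] [0.514  0.0385 0.073 ]
side knob_grip 0.8 [239.3 238.1] [ 0.4318 -0.0284  0.088 ]
side press_tool 0.87 [258.6 189.2] [0.5695 0.301  0.006 ]
side press_tool 0.73 [203.1 180.9] [0.4402 0.398  0.006 ]
side press_tool 0.64 [214.8 201.2] [0.4456 0.2755 0.006 ]
side mat 0.86 [214.6 199.5] [0.4491 0.2952 0.    ]
side tin 0.93 [295.2 382.9] [ 0.4396 -0.3135  0.    ]
side mug 0.87 [300.1 203.5] [0.6491 0.2031 0.    ]
side screwdriver 0.9 [366.9 254.3] [ 0.7034 -0.0483  0.    ]
side screwdriver 0.52 [214.4 201. ] [0.4468 0.2875 0.    ]
```

View pics/crop1.png

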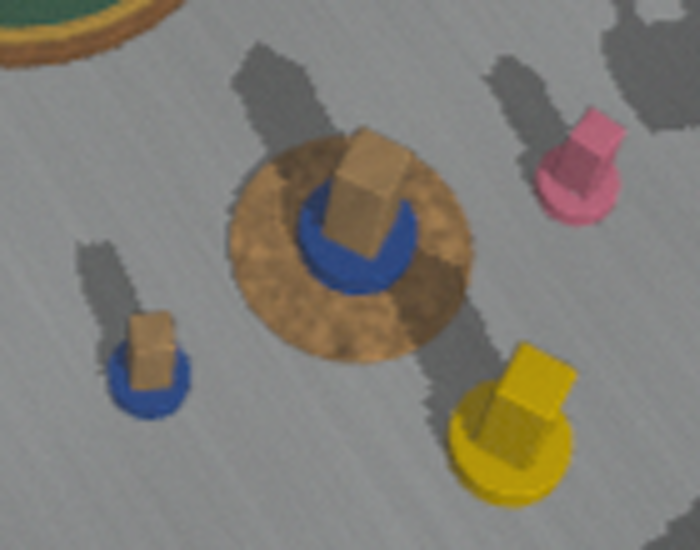

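View pics/crop2.png

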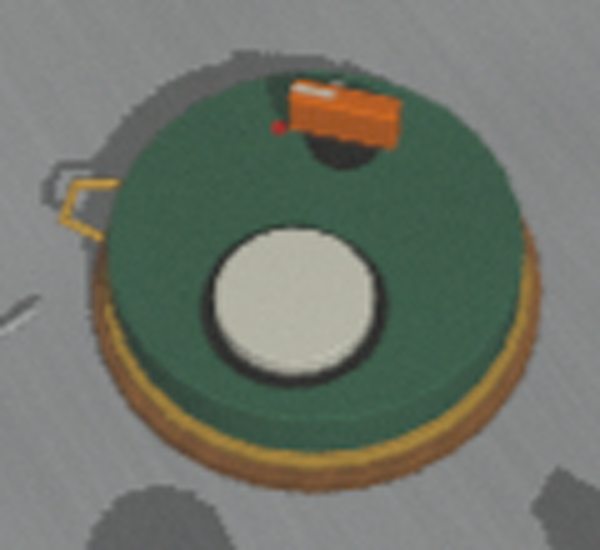

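View pics/crop3.png

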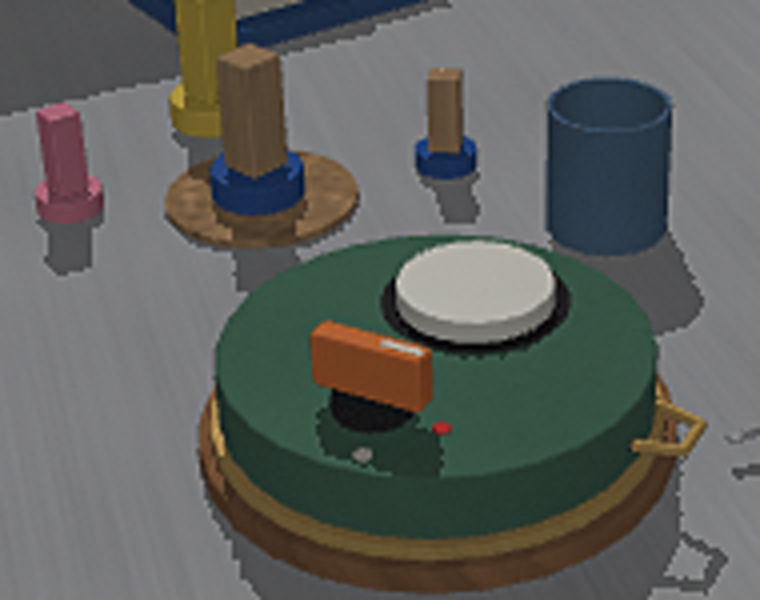

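Run:
```python
from h import *
im={c:cv2.imread(f"pics/{c}0.png")[:,:,::-1] for c in("scene","side")}
top=np.array([(365,127),(411,152),(378,196),(331,176)])/5-0.4+[270,235]
P=np.array([at("scene",t,.103) for t in top]);print(P.round(4),P.mean(0))
print([np.linalg.norm(P[i]-P[i-1]).round(4) for i in range(4)])
print("yaws",[np.degrees(np.arctan2(*(P[i]-P[i-1])[[1,0]])).round(1) for i in range(4)])
top=np.array([(218,60),(250,45),(283,58),(253,76)])/4-0.4+[150,150]
P=np.array([at("side",t,.103) for t in top]);print(P.round(4),P.mean(0))
print("yaws",[np.degrees(np.arctan2(*(P[i]-P[i-1])[[1,0]])).round(1) for i in range(4)])
# contour-based
hs={c:cv2.cvtColor(np.ascontiguousarray(im[c]),cv2.COLOR_RGB2HSV) for c in im}
def comp(mask,near):
    n,l,s,ce=cv2.connectedComponentsWithStats(mask.astype(np.uint8))
    k=[i for i in range(1,n) if s[i,4]>40]; i=min(k,key=lambda i:np.hypot(*(ce[i]-near))); return l==i
def circ(c,m,z):
    cn=max(cv2.findContours(m.astype(np.uint8),0,1)[0],key=len)[:,0]
    W=np.array([at(c,p,z)[:2] for p in cn]); (x,y),r=cv2.minEnclosingCircle(W.astype(np.float32)); return np.round([x,y,r],4)
for c,nc,nt in(("scene",(269,210),(342,281)),("side",(268,222),(214,195))):
    H=hs[c]
    cov=comp((H[...,1]<45)&(H[...,2]>150),nc); print(c,"cover",circ(c,cov,.073),cov.sum())
    bl=comp((H[...,0]>105)&(H[...,0]<125)&(H[...,1]>150),nt); print(c,"foot",circ(c,bl,.016),bl.sum())
    og=comp((H[...,0]<14)&(H[...,1]>170)&(H[...,2]>120),(240,241) if c=="side" else (279,173)); print(c,"knob",cv2.minAreaRect(np.argwhere(og)[:,::-1].astype(np.float32)),og.sum())
# knob bar top from scene: corners
tp=np.array([(291,82),(401,99),(399,107),(290,92)])/5-.4+[210,150]
P=np.array([at("scene",t,.100) for t in tp]);print(P.round(4),P.mean(0))
tp=np.array([(312,330),(324,322),(433,348),(423,357)])/4-.4+[150,150]
P=np.array([at("side",t,.100) for t in tp]);print(P.round(4),P.mean(0))
# dots
print("red",at("scene",np.array([279,128])/5-.4+[210,150],.06),at("side",np.array([442,428])/4-.4+[150,150],.06),"white",at("side",np.array([362,455])/4-.4+[150,150],.06))
```

```text
[[0.4438 0.277  0.103 ]
 [0.4325 0.2991 0.103 ]
 [0.459  0.3099 0.103 ]
 [0.4722 0.29   0.103 ]] [0.45186125 0.29397764 0.103     ]
[np.float64(0.0312), np.float64(0.0248), np.float64(0.0286), np.float64(0.0239)]
yaws [np.float64(-155.4), np.float64(117.2), np.float64(22.2), np.float64(-56.3)]
[[0.4294 0.2918 0.103 ]
 [0.4527 0.3069 0.103 ]
 [0.4677 0.2813 0.103 ]
 [0.4448 0.2622 0.103 ]] [0.44865281 0.28554206 0.103     ]
yaws [np.float64(117.4), np.float64(33.1), np.float64(-59.6), np.float64(-140.2)]
scene cover [0.5157 0.0461 0.0434] 683
scene foot [0.4497 0.2966 0.0296] 155
scene knob ((278.5384521484375, 172.30767822265625), (21.96500587463379, 9.41357421875), 11.309932708740234) 183
side cover [0.5125 0.0405 0.0411] 621
side foot [0.4437 0.2932 0.0438] 236
side knob ((242.32794189453125, 235.02586364746094), (10.838140487670898, 29.093875885009766), 87.79740142822266) 103
[[ 0.4571 -0.0589  0.1   ]
 [ 0.4121 -0.0188  0.1   ]
 [ 0.4158 -0.0148  0.1   ]
 [ 0.4609 -0.0534  0.1   ]] [ 0.43645796 -0.03646718  0.1       ]
[[ 0.4118 -0.0187  0.1   ]
 [ 0.419  -0.0137  0.1   ]
 [ 0.4619 -0.0525  0.1   ]
 [ 0.4553 -0.0583  0.1   ]] [ 0.43698716 -0.03577888  0.1       ]
red [ 0.46454076 -0.06112458  0.06      ] [ 0.46255846 -0.06183768  0.06      ] white [ 0.42083722 -0.07014882  0.06      ]
```

```bash
cat >> h.py <<'E'
def go(target,yawdir=None,s=None):
    """delta in tool cm to target; yawdir: wanted world angle (deg, mod 180) of the jaw axis"""
    s=s or get_state(); Rt=R.from_quat(s["eef_rot"]); d=Rt.inv().apply(np.array(target)-s["tool_pos"])*100
    M=Rt.as_matrix(); ya=np.arctan2(M[1,1],M[0,1])
    out=dict(t=round(s["clock"],2),d=np.round(d,2),jaw_deg=round(np.degrees(ya),2),axis=np.round(M[:,0],4),pos=np.round(s["tool_pos"],4),q7=round(s["q"][6],2),F=np.round(s["contact_force"],1),op=round(s["opening"],3))
    if yawdir is not None:
        e=(np.radians(yawdir)-ya+np.pi/2)%np.pi-np.pi/2; out["yaw"]=round(-e,3)
    return out
E
python3 - <<'E'
from h import *
s=get_state();M=R.from_quat(s["eef_rot"]).as_matrix();print(M.round(3))
p=camera_params("wrist")
print(go((.45,.293,.2),28),go((.45,.293,.2),118)["yaw"])
# camera in tool frame
Rt=R.from_quat(s["eef_rot"]); print("cam pos tool",Rt.inv().apply(p["position"]-s["tool_pos"]).round(3), (Rt.inv()*R.from_quat(p["orientation"])).as_matrix().round(3))
for a in (0.014,.1,.15,.2): print(a,proj("wrist",s["tool_pos"]+Rt.apply([a,0,0])))
E
```

```text
[[ 0.     0.421  0.907]
 [ 0.     0.907 -0.421]
 [-1.     0.    -0.   ]]
{'t': 0.95, 'd': array([  5.27, -16.97,  28.47]), 'jaw_deg': np.float64(65.09), 'axis': array([ 0.,  0., -1.]), 'pos': array([0.2632, 0.5669, 0.2527]), 'q7': np.float64(-0.22), 'F': array([ 0.6, -1. ,  0.3]), 'op': 1.0, 'yaw': np.float64(0.647)} -0.923
cam pos tool [-0.131 -0.001 -0.087] [[-0.001 -0.325  0.946]
 [ 1.     0.001  0.001]
 [-0.001  0.946  0.325]]
0.014 [279.72153539 277.14390093]
0.1 [279.33512685 216.49177897]
0.15 [279.20883801 196.66901216]
0.2 [279.11757068 182.34335251]
```

Call:
apply_moves:
  delta_pos:
    - [1,-4,6]
    - [2,-8,12]
    - [3,-12,18]
    - [3.2,-14,24]
    - [3.2,-17,28.5]
    - [3.2,-17,28.5]
    - [3.2,-17,28.5]
    - [3.2,-17,28.5]
    - [3.2,-17,28.5]
    - [3.2,-17,28.5]
  yaw: [0.1,0.2,0.3,0.4,0.5,0.64,0.64,0.64,0.64,0.64]
  gripper: [100,100,100,100,100,100,100,100,100,100]

```text
clock: 1.78
tool_pos: [0.4522, 0.2895, 0.2207]
eef_rot: [0.364, 0.606, -0.364, 0.607]
contact_force: [-0.8, 0.6, -1.0]
opening: 0.997
```

Run:
```python
from h import *
p=camera_params("wrist");s=get_state();im=snapshot("wrist");save(im,"w1.png")
print(go((.45,.293,.064),28,s)); np.save("w1.npy",dict(p=p),allow_pickle=True)
```

```text
{'t': 1.78, 'd': array([15.67, -0.03, -0.44]), 'jaw_deg': np.float64(28.03), 'axis': array([ 8.0e-04, -1.3e-03, -1.0e+00]), 'pos': array([0.4522, 0.2895, 0.2207]), 'q7': np.float64(-0.22), 'F': array([-0.8,  0.6, -1. ]), 'op': 0.997, 'yaw': np.float64(0.001)}
```

View pics/w1.png

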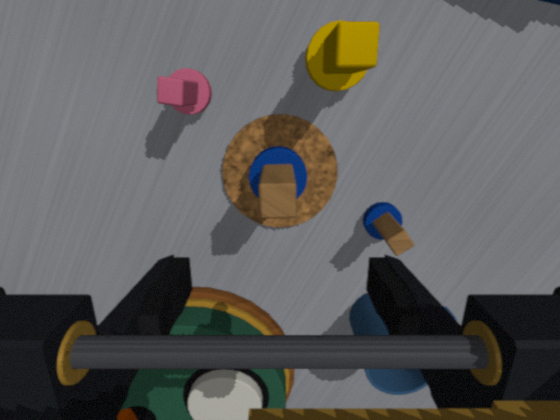

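The wrist view shows the tool's handle square to the jaws at (278,203), with the foot at (278,173) on the mat at (280,170). Next I'll refine the numbers.

Run:
```python
from h import *
p=np.load("w1.npy",allow_pickle=True).item()["p"]
im=cv2.imread("pics/w1.png")[:,:,::-1]
save(cv2.resize(im[100:240,210:350],None,fx=4,fy=4,interpolation=cv2.INTER_CUBIC),"w1c.png")
H=cv2.cvtColor(np.ascontiguousarray(im),cv2.COLOR_RGB2HSV)
H=H.astype(int)
sub=np.zeros(H.shape[:2],bool);sub[100:240,210:350]=1
bl=sub&(H[...,0]>105)&(H[...,0]<125)&(H[...,1]>150)
cn=max(cv2.findContours(bl.astype(np.uint8),0,1)[0],key=len)[:,0]
W=np.array([at("wrist",q,.026,p)[:2] for q in cn],np.float32);print("foot",cv2.minEnclosingCircle(W))
mat=sub&(H[...,0]<20)&(H[...,1]>70)
cn=max(cv2.findContours(mat.astype(np.uint8),0,1)[0],key=len)[:,0]
W=np.array([at("wrist",q,.006,p)[:2] for q in cn],np.float32);print("mat",cv2.minEnclosingCircle(W))
```

```text
foot ((0.446577250957489, 0.29483118653297424), 0.029452184215188026)
mat ((0.4497549533843994, 0.293710321187973), 0.06148470193147659)
```

View pics/w1c.png

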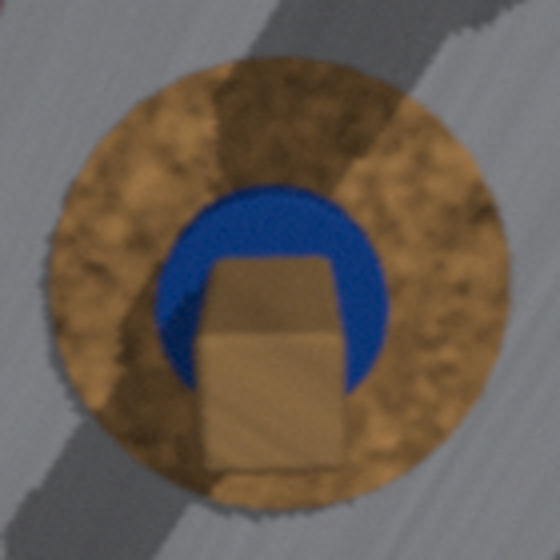

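Run:
```python
from h import *
p=np.load("w1.npy",allow_pickle=True).item()["p"]
t=np.array([(197,334),(342,332),(346,464),(207,471)])/4-.4+[210,100]
P=np.array([at("wrist",q,.103,p) for q in t]);c=P.mean(0);print(P.round(4),c)
print([(np.linalg.norm(P[i]-P[i-1]).round(4),np.degrees(np.arctan2(*(P[i]-P[i-1])[[1,0]])).round(1)) for i in range(4)])
t=np.array([(209,260),(330,257)])/4-.4+[210,100]
B=np.array([at("wrist",q,.026,p) for q in t]);print(B,np.linalg.norm(B[1]-B[0]),np.degrees(np.arctan2(*(B[1]-B[0])[[1,0]])))
print(go(tuple(c[:2])+(.064,),28))
```

```text
[[0.428  0.2995 0.103 ]
 [0.4525 0.313  0.103 ]
 [0.4664 0.2896 0.103 ]
 [0.4426 0.2752 0.103 ]] [0.44737199 0.29436126 0.103     ]
[(np.float64(0.0283), np.float64(121.0)), (np.float64(0.028), np.float64(28.9)), (np.float64(0.0272), np.float64(-59.3)), (np.float64(0.0278), np.float64(-148.9))]
[[0.42748534 0.29763334 0.026     ]
 [0.45364284 0.31244317 0.026     ]] 0.03005903812298463 29.517629325291075
{'t': 1.83, 'd': array([15.68, -0.18, -0.34]), 'jaw_deg': np.float64(28.3), 'axis': array([-0.e+00,  5.e-04, -1.e+00]), 'pos': array([0.4506, 0.2922, 0.2208]), 'q7': np.float64(-0.22), 'F': array([-0.2,  0.5,  0.2]), 'op': 0.996, 'yaw': np.float64(0.005)}
```

Call:
apply_moves:
  delta_pos:
    - [2,-0.2,-0.35]
    - [5,-0.2,-0.35]
    - [8,-0.2,-0.35]
    - [11,-0.2,-0.35]
    - [13.5,-0.2,-0.35]
    - [15,-0.2,-0.35]
    - [15.7,-0.2,-0.35]
    - [15.7,-0.2,-0.35]
    - [15.7,-0.2,-0.35]
    - [15.7,-0.2,-0.35]
  yaw: [-0.024,-0.024,-0.024,-0.024,-0.024,-0.024,-0.024,-0.024,-0.024,-0.024]
  gripper: [100,100,100,100,100,100,100,100,100,100]

```text
clock: 2.67
tool_pos: [0.4475, 0.2956, 0.0649]
eef_rot: [0.356, 0.611, -0.354, 0.612]
contact_force: [0.0, -0.0, -0.7]
opening: 0.996
```

Run:
```python
from h import *
print(go((.447,.2945,.064),29.7)); save(snapshot("wrist"),"w2.png")
```

```text
{'t': 2.67, 'd': array([ 0.09, -0.1 ,  0.07]), 'jaw_deg': np.float64(29.73), 'axis': array([ 0.0016,  0.0022, -1.    ]), 'pos': array([0.4475, 0.2956, 0.0649]), 'q7': np.float64(-0.24), 'F': array([ 0. , -0. , -0.7]), 'op': 0.996, 'yaw': np.float64(0.0)}
```

View pics/w2.png

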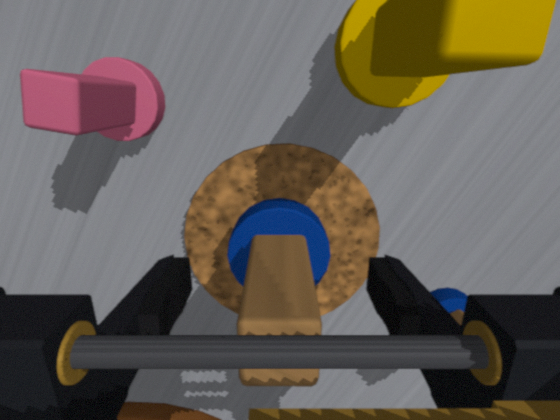

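The handle (columns 240 to 320) is centred between the jaws, so I'll close.

Call:
apply_moves:
  delta_pos:
    - [0,0,0]
    - [0,0,0]
    - [0,0,0]
    - [0,0,0]
    - [0,0,0]
    - [0,0,0]
    - [0,0,0]
    - [0,0,0]
    - [0,0,0]
    - [0,0,0]
  yaw: [0,0,0,0,0,0,0,0,0,0]
  gripper: [40,25,20,20,20,20,20,20,20,20]
  force: 50

```text
clock: 3.55
tool_pos: [0.4476, 0.2953, 0.065]
eef_rot: [0.356, 0.611, -0.354, 0.612]
contact_force: [0.4, 0.2, 0.1]
opening: 0.338
```

Run:
```python
from h import *
print(go((.447,.2945,.164),29.7)); im=snapshot("wrist");p=camera_params("wrist");save(im,"w3.png")
```

```text
{'t': 3.55, 'd': array([-9.9 , -0.07,  0.03]), 'jaw_deg': np.float64(29.7), 'axis': array([ 0.0017,  0.0021, -1.    ]), 'pos': array([0.4476, 0.2953, 0.065 ]), 'q7': np.float64(-0.24), 'F': array([0.4, 0.2, 0.1]), 'op': 0.338, 'yaw': np.float64(-0.0)}
```

View pics/w3.png

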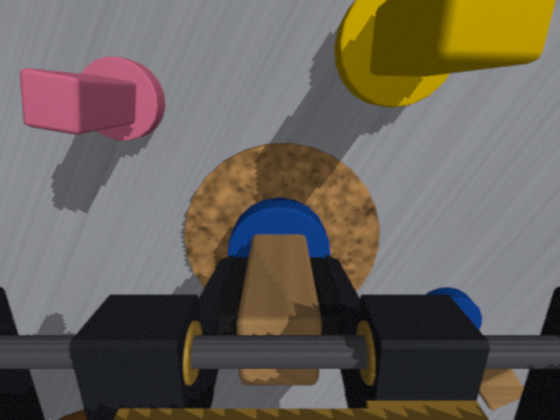

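Call:
apply_moves:
  delta_pos:
    - [-1,0,0]
    - [-3,0,0]
    - [-6,0,0]
    - [-9,0,0]
    - [-11.5,0,0]
    - [-11.5,0,0]
    - [-11.5,0,0]
  yaw: [0,0,0,0,0,0,0]
  gripper: [20,20,20,20,20,20,20]

```text
clock: 4.18
tool_pos: [0.4479, 0.2954, 0.1815]
eef_rot: [0.357, 0.611, -0.353, 0.612]
contact_force: [-1.0, 0.4, -2.8]
opening: 0.335
```

Run:
```python
from h import *
print(go((.514,.043,.17)))
p=camera_params("wrist");im=snapshot("wrist");save(im,"w4.png")
import pickle;pickle.dump((p,get_state()),open("w4.pkl","wb"))
```

```text
{'t': 4.18, 'd': array([ 1.08, -6.77, 25.2 ]), 'jaw_deg': np.float64(29.69), 'axis': array([ 0.004 ,  0.0039, -1.    ]), 'pos': array([0.4479, 0.2954, 0.1815]), 'q7': np.float64(-0.22), 'F': array([-1. ,  0.4, -2.8]), 'op': 0.335}
```

View pics/w4.png

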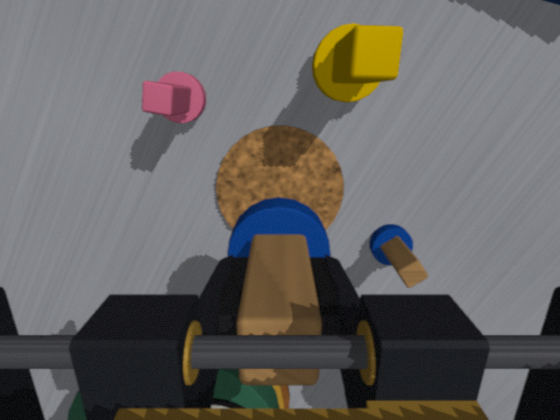

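Run:
```python
from h import *
import pickle;from scipy.optimize import least_squares
p,s=pickle.load(open("w4.pkl","rb"));im=cv2.imread("pics/w4.png")[:,:,::-1]
H=cv2.cvtColor(np.ascontiguousarray(im),cv2.COLOR_RGB2HSV).astype(int)
sub=np.zeros(H.shape[:2],bool);sub[100:250,210:350]=1
bl=sub&(H[...,0]>105)&(H[...,0]<125)&(H[...,1]>150)
# top edge of each column of blue: the rim arc
T=R.from_quat(s["eef_rot"]);pts=[]
for c in range(235,325,2):
    r=np.where(bl[:,c])[0]
    if len(r): pts.append((c,r[0]-.5))
def plane(px,zz):
    o,d=ray("wrist",px,p);o=T.inv().apply(o-s["tool_pos"]);d=T.inv().apply(d);return (o+d*(zz-o[0])/d[0])[1:]
for zz,n in((.039,"top"),(.059,"bottom")):
    W=np.array([plane(q,zz) for q in pts]);f=least_squares(lambda v:np.hypot(*(W-v[:2]).T)-.030,[0,0]);print(n,f.x,f.cost**.5)
    f=least_squares(lambda v:np.hypot(*(W-v[:2]).T)-v[2],[0,0,.03]);print(n,f.x)
mat=(H[...,0]<20)&(H[...,1]>70);mat[:100]=0;mat[215:]=0;mat[:,:200]=0;mat[:,350:]=0
cn=max(cv2.findContours(mat.astype(np.uint8),0,1)[0],key=len)[:,0];cn=cn[(cn[:,1]<213)&(np.hypot(cn[:,0]-280,cn[:,1]-185)>55)]
W=np.array([at("wrist",q,.006,p)[:2] for q in cn]);f=least_squares(lambda v:np.hypot(*(W-v[:2]).T)-.062,[.45,.29]);print("mat",f.x,f.cost)
```

```text
top [-0.00022014 -0.00193275] 0.003549490420324621
top [-0.00017495 -0.00632466  0.02618785]
bottom [-9.40151316e-05  3.84096978e-03] 0.0011234666992162947
bottom [-8.52128138e-05  2.96754303e-03  2.92479200e-02]
mat [0.45007724 0.2925539 ] 0.00011455275053673276
```

Call:
apply_moves:
  delta_pos:
    - [0,-0.5,2]
    - [0,-1.4,5]
    - [0,-2.2,8]
    - [0,-3.2,12]
    - [0,-4.3,16]
    - [0.2,-5.4,20]
    - [0.6,-6.2,23]
    - [1.2,-6.75,25]
    - [1.6,-6.75,25]
    - [1.6,-6.75,25]
  yaw: [0,0,0,0,0,0,0,0,0,0]
  gripper: [20,20,20,20,20,20,20,20,20,20]

```text
clock: 5.07
tool_pos: [0.511, 0.0425, 0.1616]
eef_rot: [0.356, 0.612, -0.356, 0.61]
contact_force: [-0.4, 1.6, -2.0]
opening: 0.334
```

Run:
```python
from h import *
import pickle
print(go((.513,.045,.15)))
im=[snapshot(c) for c in("scene","side","wrist")]
for c,i in zip(("scene","side","wrist"),im): save(i,c+"5.png")
a=cv2.resize(im[0][150:260,210:330],(436,400),interpolation=cv2.INTER_CUBIC)
b=cv2.resize(im[1][130:300,170:330],(376,400),interpolation=cv2.INTER_CUBIC);b=b[:,:364]
save(np.hstack([a,b]),"c5.png")
```

```text
{'t': 5.07, 'd': array([ 1.16,  0.3 , -0.11]), 'jaw_deg': np.float64(29.52), 'axis': array([-0.003,  0.001, -1.   ]), 'pos': array([0.511 , 0.0425, 0.1616]), 'q7': np.float64(0.18), 'F': array([-0.4,  1.6, -2. ]), 'op': 0.334}
```

View pics/c5.png

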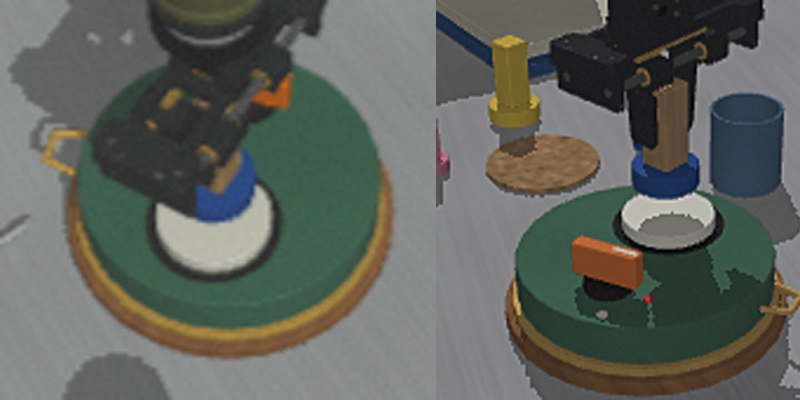

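View pics/wrist5.png

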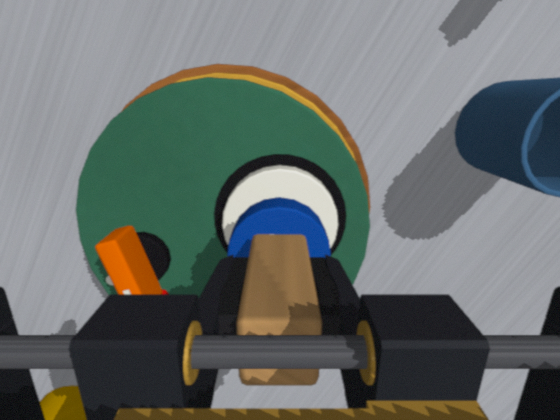

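```bash
cat > cov.py <<'E'
from h import *
from scipy.optimize import least_squares
def covfit(im,p):
    """collar outer edge (green->black) rays from picture, r=50mm at z=.061, and cover arc"""
    H=cv2.cvtColor(np.ascontiguousarray(im),cv2.COLOR_RGB2HSV).astype(int)
    green=(H[...,0]>60)&(H[...,0]<95)&(H[...,1]>60)&(H[...,2]>45)
    white=(H[...,1]<45)&(H[...,2]>150)
    A=[];B=[]
    for a in np.radians(np.arange(195,346,3)):
        k=[(280+r*np.cos(a),215+r*np.sin(a)) for r in np.arange(15,110,.25)]
        w=[i for i,(x,y) in enumerate(k) if white[int(round(y)),int(round(x))]]
        if not w: continue
        g=[i for i in range(w[-1],len(k)) if green[int(round(k[i][1])),int(round(k[i][0]))]]
        B.append(k[w[-1]])
        if g: A.append(k[g[0]])
    out={}
    for n,L,z,r in(("collar",A,.061,.05),("cover_hi",B,.073,.042),("cover_lo",B,.063,.042)):
        W=np.array([at("wrist",q,z,p)[:2] for q in L]);f=least_squares(lambda v:np.hypot(*(W-v[:2]).T)-r,[.51,.04],loss="soft_l1",f_scale=.001);g=least_squares(lambda v:np.hypot(*(W-v[:2]).T)-v[2],[.51,.04,r],loss="soft_l1",f_scale=.001)
        print(n,len(L),f.x.round(4),(f.cost/len(L))**.5,g.x.round(4))
    return A,B
E
python3 - <<'E'
from cov import *
im=cv2.imread("pics/wrist5.png")[:,:,::-1];p=camera_params("wrist");s=get_state();A,B=covfit(im,p)
H=cv2.cvtColor(np.ascontiguousarray(im),cv2.COLOR_RGB2HSV).astype(int)
bl=(H[...,0]>105)&(H[...,0]<125)&(H[...,1]>150);T=R.from_quat(s["eef_rot"])
pts=[(c,np.where(bl[150:255,c])[0][0]+149.5) for c in range(235,325,2) if bl[150:255,c].any()]
W=np.array([at("wrist",q,s["tool_pos"][2]-.059,p)[:2] for q in pts]);f=least_squares(lambda v:np.hypot(*(W-v[:2]).T)-.030,s["tool_pos"][:2]);print("foot",f.x,s["tool_pos"])
d=np.ascontiguousarray(im)
for q in A: cv2.circle(d,(int(q[0]),int(q[1])),1,(255,0,0),-1)
for q in B: cv2.circle(d,(int(q[0]),int(q[1])),1,(255,0,255),-1)
save(cv2.resize(d[130:270,190:370],None,fx=4,fy=4),"d5.png")
E
```

```text
collar 38 [0.5137 0.0421] 0.00015401121101572823 [0.5132 0.0425 0.0494]
cover_hi 51 [0.5163 0.0483] 0.0029334536003630058 [0.5647 0.0153 0.0991]
cover_lo 51 [0.5165 0.0456] 0.00306005272796649 [0.569  0.0107 0.1035]
foot [0.51230982 0.04231584] [0.51161184 0.04598663 0.16313842]
```

View pics/d5.png

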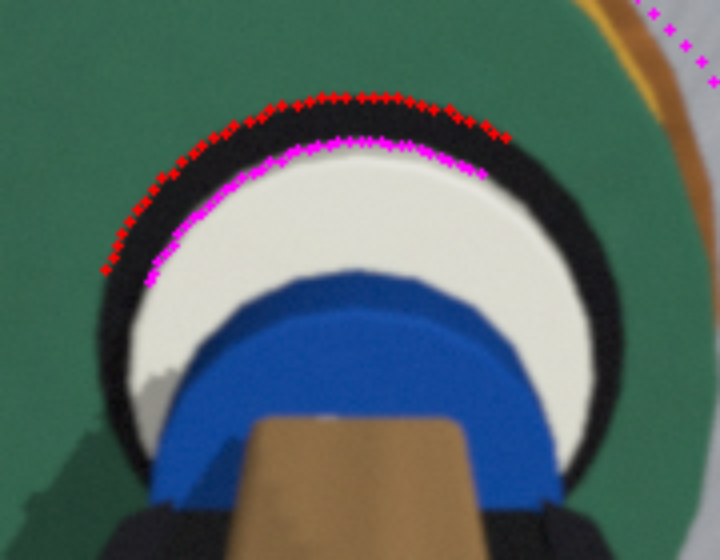

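The wrist view puts the foot 1.4 mm from the collar centre. I'll descend to just above the cover and recheck in all three views.

Run:
```python
from h import *
print(go((.513,.0458,.137),29.6))
```

```text
{'t': 5.22, 'd': array([2.61, 0.11, 0.09]), 'jaw_deg': np.float64(29.85), 'axis': array([-1.e-04,  3.e-03, -1.e+00]), 'pos': array([0.5116, 0.046 , 0.1631]), 'q7': np.float64(0.18), 'F': array([-0.5,  0.4, -1.6]), 'op': 0.34, 'yaw': np.float64(0.004)}
```

Call:
apply_moves:
  delta_pos:
    - [0.5,0.1,0.05]
    - [1,0.1,0.05]
    - [1.5,0.1,0.05]
    - [2,0.1,0.05]
    - [2.4,0.1,0.05]
    - [2.6,0.1,0.05]
    - [2.6,0.1,0.05]
    - [2.6,0.1,0.05]
  yaw: [0,0,0,0,0,0,0,0]
  gripper: [20,20,20,20,20,20,20,20]
  force: 60

```text
clock: 5.88
tool_pos: [0.5127, 0.0461, 0.137]
eef_rot: [0.355, 0.612, -0.354, 0.611]
contact_force: [-0.2, -0.5, -2.0]
opening: 0.339
```

Run:
```python
from cov import *
snapshot("side")
sc=snapshot("scene");sd=snapshot("side")
s=get_state();p=camera_params("wrist");im=snapshot("wrist");save(im,"wrist6.png")
print(go((.513,.0458,.137),29.6)); covfit(im,p)
H=cv2.cvtColor(np.ascontiguousarray(im),cv2.COLOR_RGB2HSV).astype(int)
bl=(H[...,0]>105)&(H[...,0]<125)&(H[...,1]>150)
pts=[(c,np.where(bl[150:255,c])[0][0]+149.5) for c in range(235,325,2) if bl[150:255,c].any()]
W=np.array([at("wrist",q,s["tool_pos"][2]-.059,p)[:2] for q in pts]);f=least_squares(lambda v:np.hypot(*(W-v[:2]).T)-.030,s["tool_pos"][:2]);print("foot",f.x,s["tool_pos"])
a=cv2.resize(sc[160:250,230:320],(400,400),interpolation=cv2.INTER_CUBIC)
b=cv2.resize(sd[160:260,220:320],(400,400),interpolation=cv2.INTER_CUBIC)
save(np.hstack([a,b]),"c6.png")
```

```text
{'t': 6.08, 'd': array([ 0.04, -0.01,  0.03]), 'jaw_deg': np.float64(29.84), 'axis': array([ 4.0e-04,  3.1e-03, -1.0e+00]), 'pos': array([0.5129, 0.0461, 0.1374]), 'q7': np.float64(0.17), 'F': array([ 0.1, -0.2, -2.1]), 'op': 0.335, 'yaw': np.float64(0.004)}
collar 39 [0.5132 0.0419] 0.00016142905850977771 [0.5128 0.0424 0.0494]
cover_hi 51 [0.5276 0.0724] 0.002675931932294018 [ 0.5913 -0.016   0.1392]
cover_lo 51 [0.5172 0.0461] 0.0028358328934156123 [ 0.5973 -0.0226  0.1458]
foot [0.51366996 0.04242148] [0.51293367 0.04609864 0.13734472]
```

View pics/c6.png

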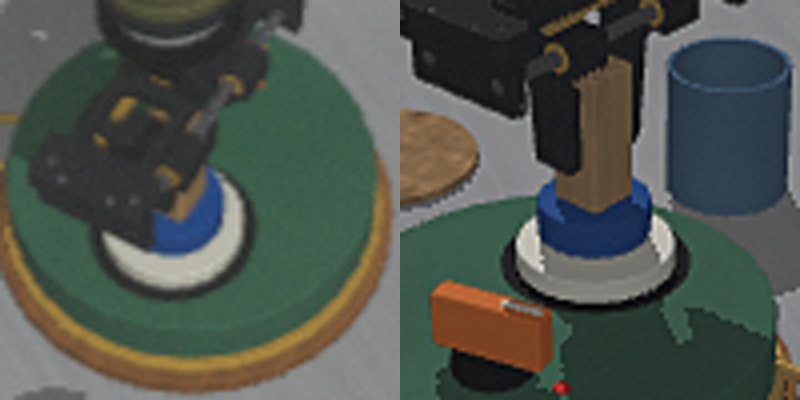

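View pics/wrist6.png

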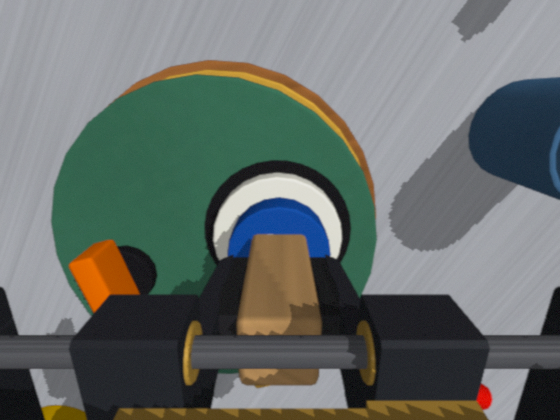

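Call:
apply_moves:
  delta_pos:
    - [0.2,0,0]
    - [0.4,0,0]
    - [0.5,0,0]
    - [0.6,0,0]
    - [0.7,0,0]
    - [0.8,0,0]
    - [0.9,0,0]
    - [1.0,0,0]
    - [1.1,0,0]
    - [1.1,0,0]
  yaw: [0,0,0,0,0,0,0,0,0,0]
  gripper: [20,20,20,20,20,20,20,20,20,20]

```text
clock: 6.92
tool_pos: [0.5129, 0.0462, 0.126]
eef_rot: [0.355, 0.612, -0.353, 0.611]
contact_force: [0.2, 0.4, -2.5]
opening: 0.332
```

Call:
apply_moves:
  delta_pos:
    - [0.1,0,0]
    - [0.2,0,0]
    - [0.3,0,0]
    - [0.4,0,0]
    - [0.45,0,0]
    - [0.5,0,0]
    - [0.5,0,0]
    - [0.5,0,0]
  yaw: [0,0,0,0,0,0,0,0]
  gripper: [20,20,20,20,20,20,20,20]

```text
clock: 7.58
tool_pos: [0.5129, 0.0461, 0.1217]
eef_rot: [0.355, 0.612, -0.353, 0.612]
contact_force: [-0.8, 0.2, 6.8]
opening: 0.334
```

Run:
```python
from h import *
sd=snapshot("side");im=snapshot("wrist");print(go((.513,.0458,.137),29.6))
save(np.hstack([cv2.resize(im[130:270,190:370],(400,311)),cv2.resize(sd[160:260,220:320],(311,311),interpolation=cv2.INTER_CUBIC)]),"c7.png")
```

```text
{'t': 7.68, 'd': array([-1.52, -0.  ,  0.03]), 'jaw_deg': np.float64(29.84), 'axis': array([ 7.e-04,  3.e-03, -1.e+00]), 'pos': array([0.5129, 0.0461, 0.1218]), 'q7': np.float64(0.17), 'F': array([-2.2,  0.2,  7. ]), 'op': 0.336, 'yaw': np.float64(0.004)}
```

View pics/c7.png

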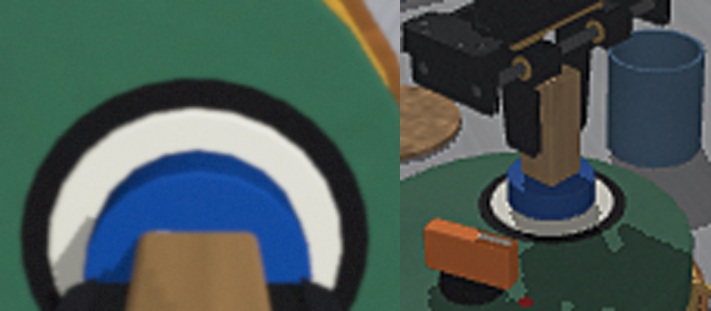

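The cover looks flush in the side view and the foot's underside is at about 63 mm, with contact force rising. I'll give one firmer steady push, then lift.

Call:
apply_moves:
  delta_pos:
    - [0.1,0,0]
    - [0.2,0,0]
    - [0.3,0,0]
    - [0.4,0,0]
    - [0.4,0,0]
    - [0.4,0,0]
  yaw: [0,0,0,0,0,0]
  gripper: [20,20,20,20,20,20]

```text
clock: 8.18
tool_pos: [0.5129, 0.0462, 0.1212]
eef_rot: [0.356, 0.612, -0.353, 0.612]
contact_force: [-6.9, -0.5, 35.2]
opening: 0.337
```

Call:
apply_moves:
  delta_pos:
    - [-0.5,0,0]
    - [-1,0,0]
    - [-2,0,0]
    - [-3,0,0]
    - [-4,0,0]
    - [-5,0,0]
    - [-5,0,0]
    - [-5,0,0]
  yaw: [0,0,0,0,0,0,0,0]
  gripper: [20,20,20,20,20,20,20,20]

```text
clock: 8.85
tool_pos: [0.5132, 0.0461, 0.1718]
eef_rot: [0.356, 0.611, -0.353, 0.613]
contact_force: [0.2, 0.3, -2.2]
opening: 0.337
```

Run:
```python
from cov import *
sd=snapshot("side");s=get_state();p=camera_params("wrist");im=snapshot("wrist");print(go((.449,.2955,.18),29.6))
H=cv2.cvtColor(np.ascontiguousarray(im),cv2.COLOR_RGB2HSV).astype(int)
bl=(H[...,0]>105)&(H[...,0]<125)&(H[...,1]>150)
pts=[(c,np.where(bl[150:255,c])[0][0]+149.5) for c in range(235,325,2) if bl[150:255,c].any()]
W=np.array([at("wrist",q,s["tool_pos"][2]-.059,p)[:2] for q in pts]);f=least_squares(lambda v:np.hypot(*(W-v[:2]).T)-.030,s["tool_pos"][:2]);print("foot",f.x,s["tool_pos"])
save(np.hstack([cv2.resize(im[130:270,190:370],(400,311)),cv2.resize(sd[160:260,220:320],(311,311),interpolation=cv2.INTER_CUBIC)]),"c8.png")
```

```text
{'t': 8.95, 'd': array([ -0.85,   6.91, -24.81]), 'jaw_deg': np.float64(29.83), 'axis': array([ 0.0019,  0.0025, -1.    ]), 'pos': array([0.5125, 0.046 , 0.171 ]), 'q7': np.float64(0.18), 'F': array([ 0.1,  0.5, -2.4]), 'op': 0.336, 'yaw': np.float64(0.004)}
foot [0.51363291 0.04229153] [0.51278371 0.04600319 0.17131683]
```

View pics/c8.png

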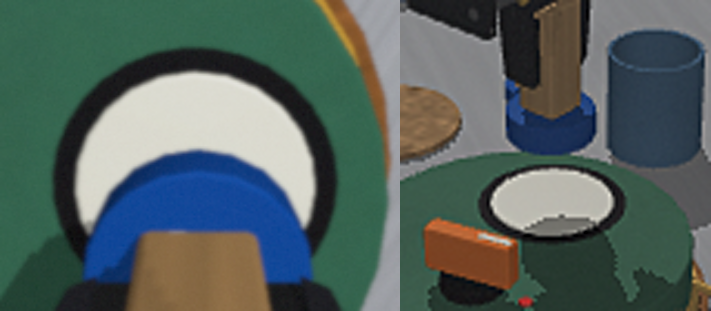

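The cover is flush in its collar in both views. Now back to the mat.

Call:
apply_moves:
  delta_pos:
    - [-0.8,0.5,-2]
    - [-0.8,1.4,-5]
    - [-0.8,2.2,-8]
    - [-0.8,3.3,-12]
    - [-0.8,4.5,-16]
    - [-0.8,5.6,-20]
    - [-0.8,6.4,-23]
    - [-0.8,6.95,-24.9]
    - [-0.8,6.95,-24.9]
    - [-0.8,6.95,-24.9]
  yaw: [0,0,0,0,0,0,0,0,0,0]
  gripper: [20,20,20,20,20,20,20,20,20,20]

```text
clock: 9.78
tool_pos: [0.4479, 0.2977, 0.1787]
eef_rot: [0.354, 0.613, -0.353, 0.612]
contact_force: [0.1, -0.4, -2.3]
opening: 0.335
```

Call:
apply_moves:
  delta_pos:
    - [1,0,0]
    - [2,0,0]
    - [3.5,0,0]
    - [5,0,0]
    - [6.5,0,0]
    - [7.5,0,0]
    - [8,0,0]
    - [8,0,0]
    - [8,0,0]
  yaw: [0,0,0,0,0,0,0,0,0]
  gripper: [20,20,20,20,20,20,20,20,20]

```text
clock: 10.53
tool_pos: [0.4481, 0.2974, 0.0986]
eef_rot: [0.354, 0.612, -0.353, 0.612]
contact_force: [-0.0, 1.0, -1.2]
opening: 0.336
```

Run:
```python
from cov import *
snapshot("side");s=get_state();p=camera_params("wrist");im=snapshot("wrist");print(go((.449,.2965,.066),29.6))
save(im,"w9.png")
H=cv2.cvtColor(np.ascontiguousarray(im),cv2.COLOR_RGB2HSV).astype(int)
bl=(H[...,0]>105)&(H[...,0]<125)&(H[...,1]>150)
pts=[(c,np.where(bl[150:255,c])[0][0]+149.5) for c in range(235,325,2) if bl[150:255,c].any()]
W=np.array([at("wrist",q,s["tool_pos"][2]-.059,p)[:2] for q in pts]);f=least_squares(lambda v:np.hypot(*(W-v[:2]).T)-.030,s["tool_pos"][:2]);print("foot",f.x,s["tool_pos"])
m=(H[...,0]<20)&(H[...,1]>70);P=[]
for a in np.radians(np.arange(190,351,4)):
    k=[(280+r*np.cos(a),230+r*np.sin(a)) for r in np.arange(60,140,.25)]
    w=[i for i,(x,y) in enumerate(k) if m[int(round(y)),int(round(x))]]
    if w and w[-1]<len(k)-1: P.append(k[w[-1]])
W=np.array([at("wrist",q,.003,p)[:2] for q in P]);f=least_squares(lambda v:np.hypot(*(W-v[:2]).T)-.062,[.45,.29],loss="soft_l1",f_scale=.001);print("mat",f.x,f.cost,len(P))
W=np.array([at("wrist",q,.0,p)[:2] for q in P]);f=least_squares(lambda v:np.hypot(*(W-v[:2]).T)-.062,[.45,.29],loss="soft_l1",f_scale=.001);print("mat",f.x,f.cost,len(P))
```

```text
{'t': 10.63, 'd': array([ 3.34, -0.04,  0.16]), 'jaw_deg': np.float64(30.0), 'axis': array([ 0.0018,  0.0028, -1.    ]), 'pos': array([0.4484, 0.298 , 0.0994]), 'q7': np.float64(-0.23), 'F': array([-0. ,  0.5, -2.3]), 'op': 0.334, 'yaw': np.float64(0.007)}
foot [0.44909415 0.29414912] [0.44833545 0.29775776 0.09910104]
mat [0.44989106 0.292805  ] 1.718452658697838e-06 41
mat [0.44998513 0.29266622] 1.8195321276394026e-06 41
```

View pics/w9.png

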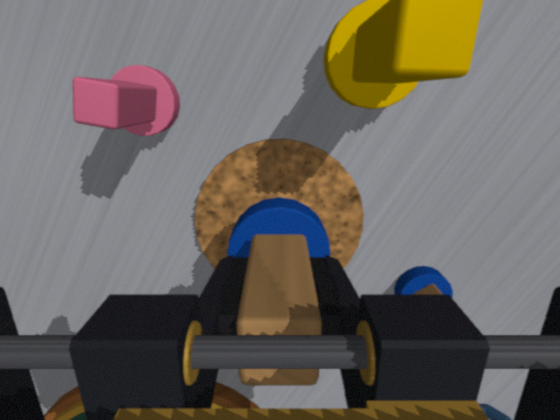

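Call:
apply_moves:
  delta_pos:
    - [0.5,0,0.16]
    - [1,0,0.16]
    - [1.5,0,0.16]
    - [2,0,0.16]
    - [2.5,0,0.16]
    - [2.9,0,0.16]
    - [3.2,0,0.16]
    - [3.4,0,0.16]
    - [3.45,0,0.16]
    - [3.45,0,0.16]
  yaw: [0,0,0,0,0,0,0,0,0,0]
  gripper: [20,20,20,20,20,20,20,20,20,20]

```text
clock: 11.47
tool_pos: [0.4491, 0.2966, 0.065]
eef_rot: [0.355, 0.612, -0.352, 0.612]
contact_force: [0.0, -0.4, 0.9]
opening: 0.337
```

Contact felt (weight borne by the mat). Release and check.

Call:
apply_moves:
  delta_pos:
    - [0,0,0]
    - [0,0,0]
    - [0,0,0]
    - [0,0,0]
    - [0,0,0]
    - [0,0,0]
    - [0,0,0]
    - [0,0,0]
  yaw: [0,0,0,0,0,0,0,0]
  gripper: [45,60,80,100,100,100,100,100]

```text
clock: 12.13
tool_pos: [0.4491, 0.2967, 0.065]
eef_rot: [0.355, 0.612, -0.352, 0.612]
contact_force: [-0.5, 0.1, 0.4]
opening: 0.91
```

Call:
apply_moves:
  delta_pos:
    - [-1,0,0]
    - [-3,0,0]
    - [-6,0,0]
    - [-9,0,0]
    - [-12,0,0]
    - [-14,0,0]
    - [-14,0,0]
    - [-14,0,0]
  yaw: [0,0,0,0,0,0,0,0]
  gripper: [100,100,100,100,100,100,100,100]

```text
clock: 12.8
tool_pos: [0.4494, 0.2966, 0.2066]
eef_rot: [0.356, 0.612, -0.352, 0.613]
contact_force: [-0.3, 0.4, -0.8]
opening: 1.001
```

Run:
```python
from cov import *
snapshot("side");s=get_state();p=camera_params("wrist");im=snapshot("wrist")
save(im,"w10.png")
H=cv2.cvtColor(np.ascontiguousarray(im),cv2.COLOR_RGB2HSV).astype(int)
sub=np.zeros(H.shape[:2],bool);sub[90:250,200:360]=1
bl=sub&(H[...,0]>105)&(H[...,0]<125)&(H[...,1]>150)
for n,m,z in(("foot",bl,.016),("mat",sub&(H[...,0]<20)&(H[...,1]>70),.003)):
    cn=max(cv2.findContours(m.astype(np.uint8),0,1)[0],key=len)[:,0]
    W=np.array([at("wrist",q,z,p)[:2] for q in cn],np.float32);print(n,cv2.minEnclosingCircle(W))
print(go((.437,-.036,.18),48,s))
```

```text
foot ((0.44908708333969116, 0.2939542233943939), 0.03079107031226158)
mat ((0.45005446672439575, 0.29309508204460144), 0.06208471581339836)
{'t': 12.85, 'd': array([  2.44, -17.63,  28.18]), 'jaw_deg': np.float64(30.01), 'axis': array([ 0.0018,  0.0027, -1.    ]), 'pos': array([0.4487, 0.2961, 0.2053]), 'q7': np.float64(-0.21), 'F': array([-0.2,  0.1,  0.2]), 'op': 0.996, 'yaw': np.float64(-0.314)}
```

View pics/w10.png

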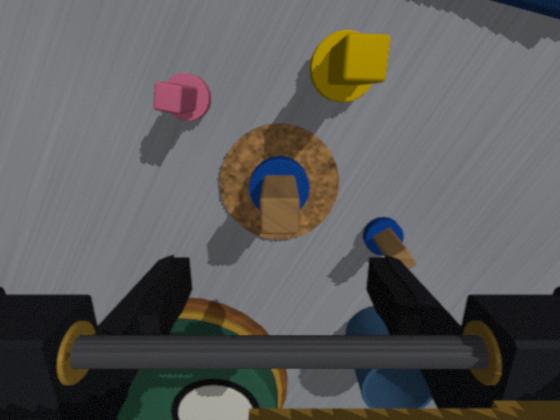

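The tool stands upright, its foot about 1.3 mm from the mat's middle. On to the knob.

Call:
apply_moves:
  delta_pos:
    - [0,-2,3]
    - [0,-4,6.5]
    - [0.3,-6,10]
    - [0.6,-8.5,14]
    - [1,-11,18]
    - [1.4,-13.5,22]
    - [1.4,-16,26]
    - [1.4,-17.6,28.2]
    - [1.4,-17.6,28.2]
    - [1.4,-17.6,28.2]
  yaw: [-0.04,-0.08,-0.12,-0.16,-0.2,-0.24,-0.28,-0.314,-0.314,-0.314]
  gripper: [100,100,100,100,100,100,100,100,100,100]

```text
clock: 13.73
tool_pos: [0.4353, -0.0403, 0.1888]
eef_rot: [0.256, 0.66, -0.256, 0.658]
contact_force: [1.4, 0.3, 0.2]
opening: 0.996
```

Run:
```python
from h import *
import pickle
snapshot("side");s=get_state();p=camera_params("wrist");im=snapshot("wrist");save(im,"w11.png");pickle.dump((p,s),open("w11.pkl","wb"))
print(go((.437,-.036,.083),48,s))
save(cv2.resize(im[130:300,180:380],None,fx=4,fy=4,interpolation=cv2.INTER_CUBIC)[:600],"w11c.png")
```

```text
{'t': 13.78, 'd': array([ 1.061e+01,  1.600e-01, -1.000e-02]), 'jaw_deg': np.float64(47.78), 'axis': array([-0.0018,  0.0019, -1.    ]), 'pos': array([ 0.4362, -0.0374,  0.1891]), 'q7': np.float64(0.51), 'F': array([-0.6,  0.9,  0.9]), 'op': 1.0, 'yaw': np.float64(-0.004)}
```

View pics/w11.png

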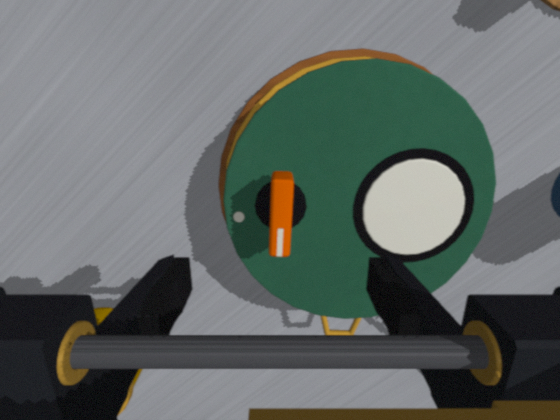

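View pics/w11c.png

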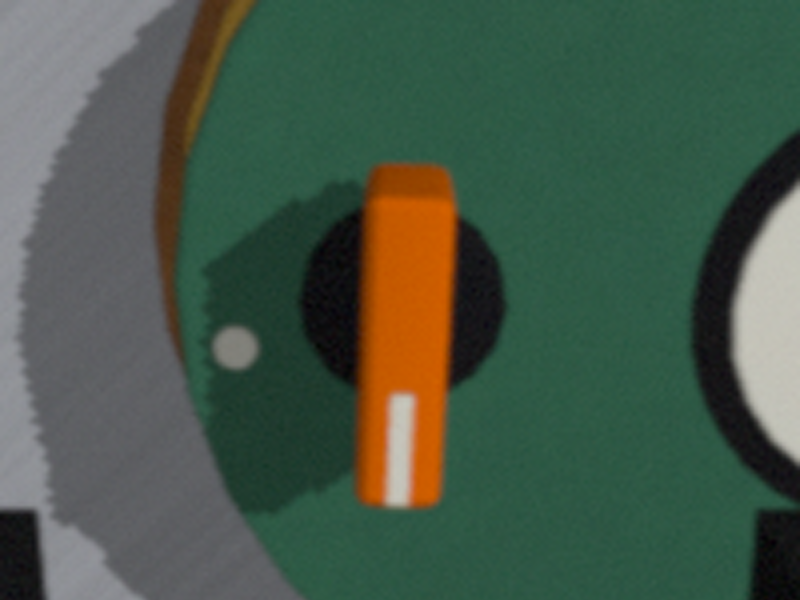

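Run:
```python
from h import *
import pickle
p,s=pickle.load(open("w11.pkl","rb"))
t=np.array([(369,198),(456,200),(441,506),(358,504)])/4-.4+[180,130]
P=np.array([at("wrist",q,.100,p) for q in t]);print(P.round(4),P.mean(0))
d=P[2]+P[3]-P[0]-P[1];print(np.linalg.norm(d)/2,np.linalg.norm(P[1]-P[0]),"bar deg",np.degrees(np.arctan2(d[1],d[0])))
ce=at("wrist",np.array([403,302])/4-.4+[180,130],.07,p);print("hub",ce)
print(go((P.mean(0)[0],P.mean(0)[1],.083),np.degrees(np.arctan2(d[1],d[0]))+90))
```

```text
[[ 0.4092 -0.0205  0.1   ]
 [ 0.4194 -0.0098  0.1   ]
 [ 0.4611 -0.0501  0.1   ]
 [ 0.4506 -0.0612  0.1   ]] [ 0.43508848 -0.03539339  0.1       ]
0.05800809785462248 0.014829991989008143 bar deg -44.30604120482362
hub [ 0.43450046 -0.03529707  0.07      ]
{'t': 13.83, 'd': array([10.63, -0.11, -0.1 ]), 'jaw_deg': np.float64(47.99), 'axis': array([-9.0e-04,  2.8e-03, -1.0e+00]), 'pos': array([ 0.4367, -0.0355,  0.1893]), 'q7': np.float64(0.51), 'F': array([-0.1,  0.9,  0.4]), 'op': 1.002, 'yaw': np.float64(0.04)}
```

Call:
apply_moves:
  delta_pos:
    - [1.5,-0.1,-0.05]
    - [3,-0.1,-0.05]
    - [5,-0.1,-0.05]
    - [7,-0.1,-0.05]
    - [8.5,-0.1,-0.05]
    - [9.6,-0.1,-0.05]
    - [10.3,-0.1,-0.05]
    - [10.6,-0.1,-0.05]
    - [10.6,-0.1,-0.05]
    - [10.6,-0.1,-0.05]
  yaw: [0.04,0.04,0.04,0.04,0.04,0.04,0.04,0.04,0.04,0.04]
  gripper: [100,100,100,100,100,100,100,100,100,100]

```text
clock: 14.67
tool_pos: [0.4358, -0.0348, 0.0835]
eef_rot: [0.267, 0.656, -0.265, 0.655]
contact_force: [0.8, -1.3, 0.1]
opening: 1.0
```

Run:
```python
from h import *
print(go((.4355,-.0355,.083),45.7)); save(snapshot("wrist"),"w12.png")
```

```text
{'t': 14.67, 'd': array([ 0.05, -0.07,  0.03]), 'jaw_deg': np.float64(45.77), 'axis': array([-5.0e-04,  3.1e-03, -1.0e+00]), 'pos': array([ 0.4358, -0.0348,  0.0835]), 'q7': np.float64(0.41), 'F': array([ 0.8, -1.3,  0.1]), 'op': 1.0, 'yaw': np.float64(0.001)}
```

View pics/w12.png

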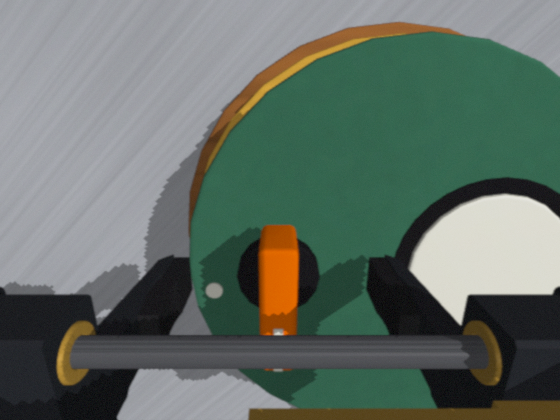

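Bar (columns 259 to 298) is centred and parallel to the pads. Close gently, then turn.

Call:
apply_moves:
  delta_pos:
    - [0,0,0]
    - [0,0,0]
    - [0,0,0]
    - [0,0,0]
    - [0,0,0]
    - [0,0,0]
    - [0,0,0]
    - [0,0,0]
    - [0,0,0]
    - [0,0,0]
  yaw: [0,0,0,0,0,0,0,0,0,0]
  gripper: [60,30,10,8,8,8,8,8,8,8]
  force: 35

```text
clock: 15.55
tool_pos: [0.434, -0.0371, 0.0848]
eef_rot: [0.267, 0.656, -0.267, 0.654]
contact_force: [-5.2, -3.4, 17.8]
opening: 0.27
```

Call:
apply_moves:
  delta_pos:
    - [0,0,0]
    - [0,0,0]
    - [0,0,0]
    - [0,0,0]
    - [0,0,0]
    - [0,0,0]
    - [0,0,0]
    - [0,0,0]
  yaw: [0.05,0.12,0.2,0.28,0.36,0.44,0.5,0.5]
  gripper: [8,8,8,8,8,8,8,8]

```text
clock: 16.22
tool_pos: [0.4365, -0.0349, 0.0852]
eef_rot: [0.422, 0.568, -0.419, 0.568]
contact_force: [3.0, 6.5, 3.0]
opening: 0.18
```

Run:
```python
from h import *
s=get_state();print(go((.4355,-.0355,.083),-23,s),s["moment"],s["q"])
```

```text
{'t': 16.22, 'd': array([ 0.22, -0.11,  0.03]), 'jaw_deg': np.float64(17.0), 'axis': array([ 0.0021,  0.0025, -1.    ]), 'pos': array([ 0.4365, -0.0349,  0.0852]), 'q7': np.float64(0.16), 'F': array([3. , 6.5, 3. ]), 'op': 0.18, 'yaw': np.float64(0.698)} [ 0.92881575 -0.33042644  0.00376755] [-0.01285932  0.79649915 -0.01785131  2.25156933  0.11243044  0.09198036
  0.15940325]
```

Run:
```python
from h import *
im=snapshot("wrist");sd=snapshot("side");save(im,"w13.png")
save(cv2.resize(sd[150:290,150:340],None,fx=4,fy=4,interpolation=cv2.INTER_CUBIC),"s13.png")
s=get_state();print(s["contact_force"],s["moment"],s["opening"],s["tool_pos"])
```

```text
[2.06643259 5.55786434 3.41664736] [ 0.83158643 -0.39686192  0.06672868] 0.1791832056367503 [ 0.43650173 -0.03488636  0.08516693]
```

View pics/w13.png

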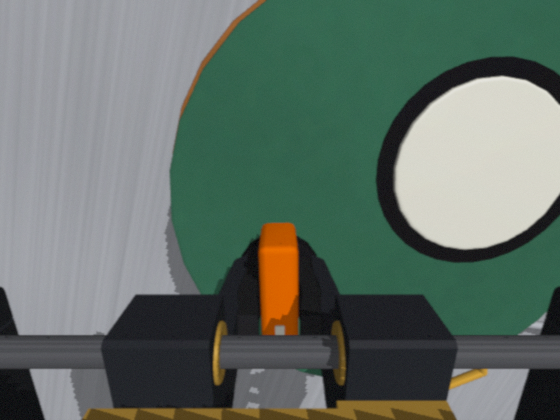

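View pics/s13.png

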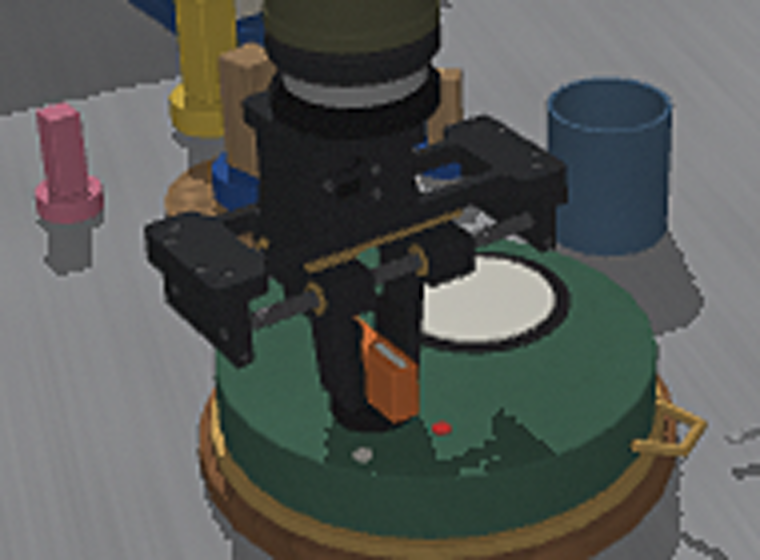

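The bar is held true in the pads and has turned about 0.5 rad with it. Continuing.

Call:
apply_moves:
  delta_pos:
    - [-0.1,0,0]
    - [-0.1,0,0]
    - [-0.1,0,0]
    - [-0.1,0,0]
    - [-0.1,0,0]
    - [-0.1,0,0]
    - [-0.1,0,0]
    - [-0.1,0,0]
    - [-0.1,0,0]
    - [-0.1,0,0]
  yaw: [0.08,0.16,0.24,0.32,0.4,0.48,0.56,0.64,0.72,0.74]
  gripper: [8,8,8,8,8,8,8,8,8,8]

```text
clock: 17.15
tool_pos: [0.438, -0.0348, 0.0854]
eef_rot: [0.599, 0.378, -0.596, 0.378]
contact_force: [3.3, 0.3, -15.9]
opening: 0.182
```

Run:
```python
from h import *
sd=snapshot("side");s=get_state();im=snapshot("wrist");save(im,"w14.png");print(go((.4355,-.0355,.083),-24,s),s["moment"],s["q"])
save(cv2.resize(sd[150:290,150:340],None,fx=4,fy=4,interpolation=cv2.INTER_CUBIC),"s14.png")
```

```text
{'t': 17.2, 'd': array([ 0.24, -0.19,  0.17]), 'jaw_deg': np.float64(-25.22), 'axis': array([ 0.0041,  0.0022, -1.    ]), 'pos': array([ 0.4379, -0.0348,  0.0854]), 'q7': np.float64(-0.21), 'F': array([  4.3,  -0.8, -17.6]), 'op': 0.178, 'yaw': np.float64(-0.021)} [-0.29652749 -0.85812184  0.28204395] [-0.04206447  0.79829792  0.02896141  2.25042162 -0.25202509  0.09182197
 -0.21115978]
```

View pics/s14.png

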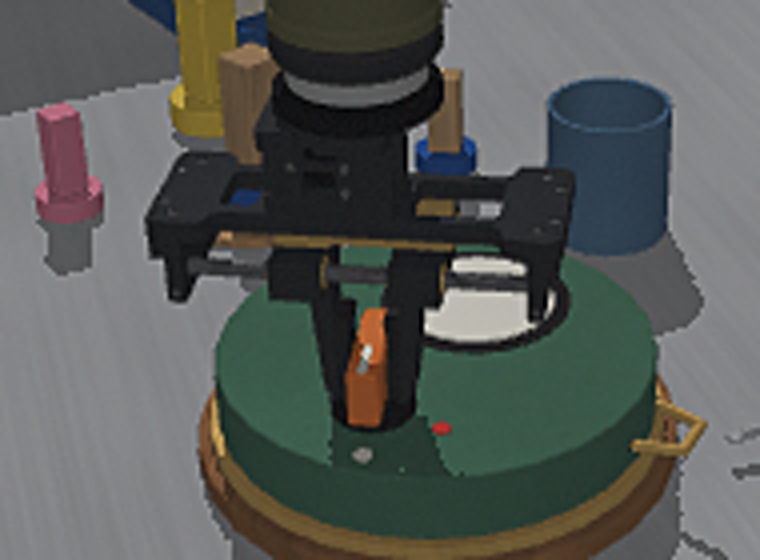

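At the hard stop (jaws turned 71°, reaction moment 0.28 N m), with the bar pointing at the white dot. Letting go straight up.

Call:
apply_moves:
  delta_pos:
    - [0,0,0]
    - [0,0,0]
    - [0,0,0]
    - [0,0,0]
    - [0,0,0]
    - [0,0,0]
    - [0,0,0]
    - [0,0,0]
    - [0,0,0]
  yaw: [0,0,0,0,0,0,0,0,0]
  gripper: [30,45,60,75,80,80,80,80,80]

```text
clock: 18.0
tool_pos: [0.4379, -0.0348, 0.0854]
eef_rot: [0.598, 0.379, -0.595, 0.379]
contact_force: [-0.6, -0.1, 0.6]
opening: 0.798
```

Call:
apply_moves:
  delta_pos:
    - [-1,0,0]
    - [-3,0,0]
    - [-6,0,0]
    - [-9,0,0]
    - [-12,0,0]
    - [-14,0,0]
    - [-14,0,0]
    - [-14,0,0]
  yaw: [0,0,0,0,0,0,0,0]
  gripper: [80,80,80,80,80,80,80,80]

```text
clock: 18.67
tool_pos: [0.4377, -0.035, 0.2261]
eef_rot: [0.599, 0.379, -0.594, 0.38]
contact_force: [-0.3, -0.2, -0.1]
opening: 0.803
```

Run:
```python
from h import *
sd=snapshot("side");save(snapshot("scene"),"sc15.png");s=get_state();im=snapshot("wrist");save(im,"w15.png");print(go((.4355,-.0355,.083),-24,s))
save(cv2.resize(sd[150:290,150:340],None,fx=4,fy=4,interpolation=cv2.INTER_CUBIC),"s15.png")
```

```text
{'t': 18.77, 'd': array([14.16, -0.09,  0.14]), 'jaw_deg': np.float64(-25.08), 'axis': array([ 0.0024,  0.0024, -1.    ]), 'pos': array([ 0.4366, -0.0349,  0.2246]), 'q7': np.float64(-0.25), 'F': array([-0.5,  0.3, -0.4]), 'op': 0.799, 'yaw': np.float64(-0.019)}
```

View pics/s15.png

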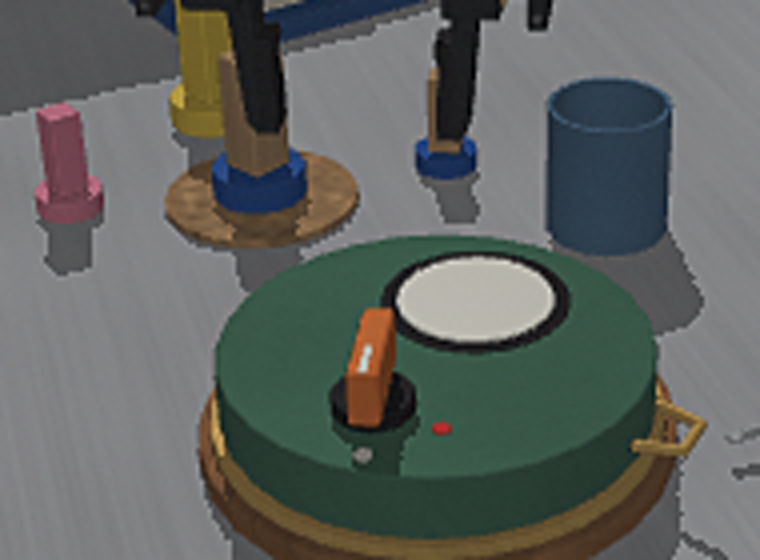

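View pics/w15.png

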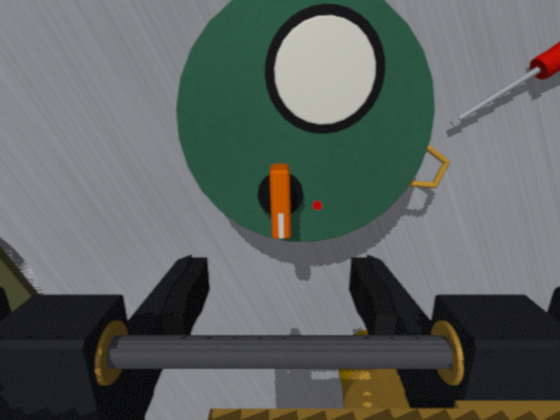

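View pics/sc15.png

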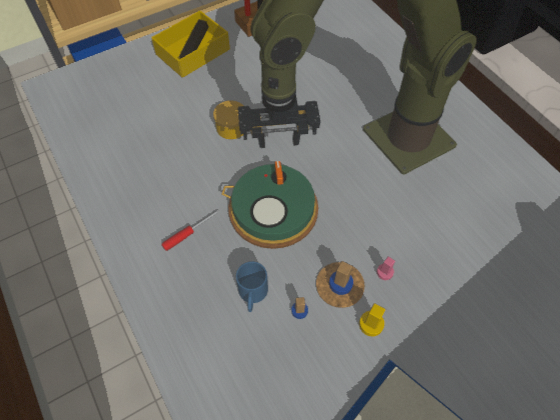

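The knob bar stays pointing at the white dot (side crop 362,455). The cover is flush, the tool stands on the mat, and the tin, mug and screwdriver are at their old pixels. Handing in.

Run:
```python
from h import *
print(finish_job())
```

```text
the job is handed in; nothing more can be done
None
```

The clock is closed and locked, and I handed the job in at about 19 s of the 67 s allowed. The hand-in gave no verdict.

- **Cover:** I took the larger blue-footed tool from the mat, set it within about 1 mm of the cover's centre and pressed steadily, finishing at about 35 N. The foot's underside ended at about 63 mm, and the cover sits flush in its collar in the wrist, side and scene views.
- **Tool:** It stands upright on the mat. The last wrist measurement puts its foot about 1.3 mm from the mat's middle.
- **Knob:** I turned it clockwise about 1.24 rad, by the jaws' angle, to the hard stop. After release the bar stays pointing at the white dot, and the gripper is clear of everything.
- **Bystanders:** The tin, mug and screwdriver appear where they were in the pictures.

Two things were not clean:

- **Contact at the knob:** While closing on the knob, the gripper took an unexpected upward force of about 18 N. The fingertips probably touched the black hub. It was under the 40 N limit, and the grip and turn went normally after that.
- **Camera offset:** The wrist camera placed the held foot about 3 mm off where the grasp position put it. I therefore centred the foot by its position relative to the collar and mat in the same picture.

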